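# Load a gel cassette into the casting stand

## Robot

A 7-joint arm with a two-finger parallel gripper is mounted at the origin on the work surface. World frame = base frame: x ahead of the robot, y to its left, z up, the work surface at z = 0. Lengths are in m, angles in rad, forces in N, time in s.
With the tool pointing down it reaches from about 0.4 to 0.85 m from the base axis. Payload 10.4 kg.
Tool frame: the origin (TCP) lies at the very end of the fingers, on their centre line; the grasp point (between the pads) lies 19 mm behind it; z points along the fingers, y is the line along which they close (so a half turn about z gives the same grasp; the last joint's range is limited). The gripper opens to 87 mm and grips with 3 to 60 N. Pads are 19 mm wide; open, the fingers measure 117 mm over their backs; the gripper's body (75 mm by 190 mm) begins 51 mm behind the grasp point.
Start: joints at [-1.233, 0.332, -0.065, 1.46, 0.022, 1.35, -0.088], TCP at [0.221, 0.585, 0.223] pointing down, gripper open.
Joint ranges: [-2.6, 2.6], [-0.5, 2.12], [-1.47, 1.34], [0.16, 2.42], [-1.27, 4.41], [0.06, 2.06], [-2.6, 2.6]. Speed limits (rad/s): [2.22, 2.22, 2.79, 2.79, 3.14, 3.14, 3.14].

## Interface

Orientations are given as a unit quaternion [x, y, z, w].
In Python, from bench import * gives the robot as it stands.
- The arm moves only by the tool carry_out, never from a script. Its argument "deltas" is a list of rows, each an object with "hand": the finger opening in mm, from 0 to 87; "dp": the shift along the tool's x, y, z each as a share of 250 mm, from -1 to 1, a list of three; "spin": the turn about the tool's z as a share of pi rad, from -1 to 1. In form: [{"hand": hand, "dp": [dx, dy, dz], "spin": spin}, ...]. A call has 1 to 20 rows; each row is the pose to reach, as a shift and turn from the pose commanded when the call began, along the tool's axes at that moment, turning the shorter way round; what a row does not reach only later rows make up. A row lasts 1/10 s, in which the tool goes at most 50 mm and 8.59 degrees, less where a joint would pass 70% of its speed; a pose out of reach is approached as far as the arm can. A call with a number of a shift or a turn outside -1 to 1 is refused whole. A call with a gripper value outside its range is refused whole. The fingers move at their own pace and stop on an object; "force" is the grip in N (left out, the last holds). Time passes only in rows, so rows that repeat a pose let the fingers close. It gives the time, the measured TCP pose, the force, the opening and the grip force at its end, in the units of the state.
- read_state(): the state, without advancing time (a new reading comes with each control period).
- camera(name): name is "scene" or "side" or "wrist"; returns the picture (384x512x3 uint8, red, green, blue); there is no depth.
- get_calibration(name): a dict with "fx", "fy", "cx", "cy" (pixels), "R" (3x3) and "t" (3): a world point X has camera coordinates R X + t; the wrist camera has in their place "mount" (4x4, takes a point from camera to tool coordinates, whose origin is the TCP and whose axes are the flange's). Camera axes: x right, y down, z forward; pixel columns grow to the right and rows downward; lengths in m; the calibration is good to about 2 mm. A picture is of the moment at which its call begins: read the wrist's pose just before it. get_calibration takes no time and is no camera call.
- close_job(): hands the job in; it is judged then, once.
The state is a dict: "time": time; "joint_positions": joint angles; "joint_vel": joint speeds; "joint_torque": joint torques, N m; "ee_pos": TCP position; "eef_rot": TCP orientation; "ft_force": force on the tool from outside, world axes, zero at the start; "torque": the same for the moment, N m; "width": finger opening in m; "grip_force": force on a finger pad.
Only numpy, scipy, OpenCV 4.12 (cv2) and the standard library are available. Lean on these libraries where they do the work, as an engineer would, in place of code of your own. Each camera call takes 0.05 s, during which the arm holds its last target. There are 200 camera calls.

## Task

Take the assembled gel cassette (the two-plate sandwich with the short glass plate) out of the draining rack and slide it upright, open end up, down both side channels of the clamping frame on the casting base, past the spring plate, until its bottom edge sits fully home on the rubber sealing bar all along; feel for the bottom and do not force it, the plates are brittle. Let go of it there, and leave the other two plates in the rack and everything else on the bench where they are.

Things in the scene. Friction and masses are not known exactly. Their poses are not given: they have to be found in the camera images.
- cassette: Gel cassette of two plates 100 mm wide with black spacer strips at both sides, 8.5 mm thick in all, 0.14-0.24 kg. Its -x plate: white ceramic, 100 mm tall, 3.5 mm thick; its +x plate: greenish glass, 90 mm tall, so the top 10 mm is ceramic alone (the open end). Origin: middle of the bottom edge, mid thickness. z up to the open end, y along the width, x through the thickness.
- cassette_top (a point): Middle of the cassette's top edge, 100 mm up its z from its origin; same axes. The cassette starts in any one of the three rack slots, its z leaning 28 degrees from vertical towards the rack's -x, which is away from the robot, and slides out along its own z.
- rack: Fixed draining rack: grey tray 190 x 125 mm, 14 mm high, three leaning white wire slots 55 mm apart along x. Origin: centre of its underside; z up. Wires 34 mm either side of a plate's middle hold it: below (-x) up to 58 mm along the plate, above (+x) up to 29 mm with 2 mm play. The upper 40 mm of each plate is free; neighbouring slots are 48 mm off, square to the plates.
- rack_slot (a point): Ledge of the rack's middle slot: where the middle of a plate's bottom edge stands, 24 mm above the bench; the other two ledges are 55 mm either way along the rack's x. Axes of the rack.
- base: Fixed casting base: grey plate 150 x 160 mm on feet, top 28 mm above the bench. Origin: centre of its underside, z up. Along y in its middle, under the frame's slot, runs a 98 mm steel sealing bar with a rubber strip on top. Thumbwheels have set the rubber somewhere from 6 to 18 mm above the base's top: this is not reported and must be felt. The rubber gives about 1 mm under 25 N.
- frame: Fixed white clamping frame on the base, turned with it. Origin: middle of the slot at the base's top (28 mm above the bench). x through the slot's thickness (-x: front, with the spring plate), y along the slot, z up. Two facing U channels: 103 mm between their inner ends along y, gap 10 mm (x -5 to 5), covering the outer 8 mm of a plate's sides, straight up to z 72 mm, flared above.
- frame_mouth (a point): Middle of the slot at the channels' flared mouth, 82 mm above the frame's origin; same axes. The mouth is about 22 mm wide in x and 114 mm long in y. Between the channels (|y| under 42 mm) all is open above z 67 mm of the frame, so fingers have room beside the plate there. Either face of the cassette may be to the front.
- spring_middle (a point): Middle of the empty steel spring plate's face, 36 mm above the frame's origin, at x -1 mm. The plate is 64 mm wide, upright from z 28 to 44 mm, its lip flared forward to z 67, x -9 mm. The cassette wedges it about 2.5 mm forward (3 N per mm); from there it drags with roughly 5 to 13 N and holds the cassette wherever it is left, so it does not drop home by itself.
- glass_plate: A single clear glass plate, 100 x 100 x 4 mm, with a wide notch in its top edge; stands in another rack slot. Leave it. Origin: on its bottom edge, about 2 mm from its middle plane.
- dam: A grey moulded buffer dam, 100 mm wide, 96 mm tall with its finger tab, raised rim along sides and bottom, 8.5 mm thick; stands in another rack slot. Leave it. Origin: middle of its bottom edge.
- comb: A white ten-tooth gel comb, 88 x 30 x 8 mm, lying flat between rack and base. Leave it. Origin: underside of its back bar.
- wash_bottle: White wash bottle, 62 mm across, 175 mm tall with its spout, beyond the task's things. Leave it. Origin: centre of its underside.
- reagent_bottle: Glass reagent bottle, 70 mm across, 140 mm tall. Leave it. Origin: centre of its underside.
- beaker: Glass beaker, 68 mm across, 85 mm tall. Leave it. Origin: centre of its underside.
Mind the look-alikes: they are no part of the job. Leave any yellow look-alike of the cassette alone.

How it is judged:
At the end, for the whole second after the job is handed in: The cassette stands at rest in both side channels, open end up, upright within 2 degrees, middle within 3 mm of the slot's middle across and 4 mm along, its bottom edge resting on the sealing bar (at least 0.4 N on it), wherever the bar is set (x of cassette in the frame of frame between -0.003 and 0.003 m and y of cassette in the frame of frame between -0.004 and 0.004 m and z of cassette in the frame of frame between 0.003 and 0.021 m and z of cassette_top in the frame of frame above 0.09 m and angle between the z axis of cassette and the z axis of frame, either way round below 0.035 rad and angle between the y axis of cassette and the y axis of frame, either way round below 0.05 rad and contact force between cassette and base above 0.4 N and linear speed of cassette below 0.01 m/s); the robot touches nothing.
It fails at once if the cassette is forced down on the sealing bar with more than 30 N (contact force between cassette and base above 30 N).
It fails at once if the single glass plate or the buffer dam is moved more than 15 mm (distance of any of glass_plate, dam from where it was at the start of the episode above 0.015 m).
It fails at once if the comb, a bottle or the beaker is moved more than 15 mm (distance of any of comb, wash_bottle, reagent_bottle, beaker from where it was at the start of the episode above 0.015 m).
It also fails if it takes over 51 s, if anything falls off the work surface, if the arm or the gripper's body presses on something with over 40 N, if the wrist force passes 120 N, or if a joint passes its speed limit or range.

## Working session

There is one attempt and no reset: what is moved stays moved. The work goes in short steps, Python scripts to look and compute and a tool call to move; the robot and the scene stay as the last step left them, time stands still between calls to the robot, and variables do not carry over. Pictures are saved under pics/ and viewed, at most 10 in all, crops included, and the job is handed in when it is done.

Besides the shell and the picture viewer there is one more tool, called after "Emit:" as name([rows], argument=value, ...), one row to a line, values as JSON. carry_out: Moves the arm, as the interface text tells. Its arguments: {"type":"object","properties":{"deltas":{"type":"array","items":{"type":"object","properties":{"hand":{"type":"number"},"dp":{"type":"array","items":{"type":"number","minimum":-1,"maximum":1}},"spin":{"type":"number","minimum":-1,"maximum":1}}}},"force":{"type":"number"}},"required":["deltas"]}

```bash
mkdir -p pics; python3 - <<'E'
from bench import *
import cv2,numpy as np
s=read_state();print({k:np.round(v,4).tolist() for k,v in s.items()})
a=camera("scene");b=camera("side")
cv2.imwrite("pics/a0.png",a[:,:,::-1]);cv2.imwrite("pics/b0.png",b[:,:,::-1])
for n in("scene","side","wrist"):print(n,get_calibration(n))
E
```

```text
{'time': 0.0, 'joint_positions': [-1.2326, 0.3329, -0.0647, 1.4609, 0.0216, 1.3499, -0.0885], 'joint_vel': [0.0003, 0.001, 0.0011, 0.0011, -0.0004, -0.0024, -0.0002], 'joint_torque': [0.0005, -62.3258, 0.0249, -38.9886, -0.0613, 0.0399, 0.0002], 'ee_pos': [0.2205, 0.5844, 0.2218], 'eef_rot': [0.1794, 0.9838, -0.0007, -0.0001], 'ft_force': [-0.3693, 0.4428, 0.298], 'torque': [0.0003, -0.0444, -0.0399], 'grip_force': 0.0, 'width': 0.0871}
scene {'fx': 385.0178236209114, 'fy': 385.0178236209114, 'cx': 253.0140472687438, 'cy': 191.42684362233354, 'R': array([[ 0.40018101,  0.91621375, -0.02018734],
       [ 0.56115629, -0.26239674, -0.78501692],
       [-0.72454039,  0.30282061, -0.6191453 ]]), 't': array([-0.30499928, -0.19496158,  1.2805736 ])}
side {'fx': 436.6508443966455, 'fy': 436.6508443966455, 'cx': 254.4610109358593, 'cy': 195.31534671547647, 'R': array([[-0.99799423, -0.06294751,  0.00671725],
       [-0.0511303 ,  0.73894837, -0.67181917],
       [ 0.03732564, -0.67081512, -0.74068473]]), 't': array([0.53108662, 0.01480101, 1.15713145])}
wrist {'fx': 321.87946711149846, 'fy': 321.87946711149846, 'cx': 253.92770486300086, 'cy': 190.6964576814092, 'mount': array([[ 2.24456942e-04, -9.67650754e-01, -2.52293418e-01,
         6.92704017e-02],
       [ 9.99999251e-01, -8.62638572e-05,  1.22052356e-03,
        -1.09470611e-04],
       [-1.20280435e-03, -2.52293503e-01,  9.67650010e-01,
        -1.61678252e-01],
       [ 0.00000000e+00,  0.00000000e+00,  0.00000000e+00,
         1.00000000e+00]])}
```

View pics/a0.png

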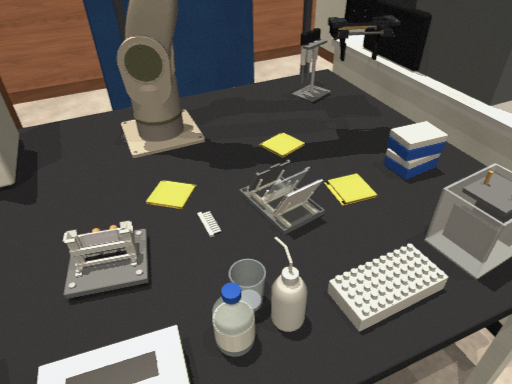

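View pics/b0.png

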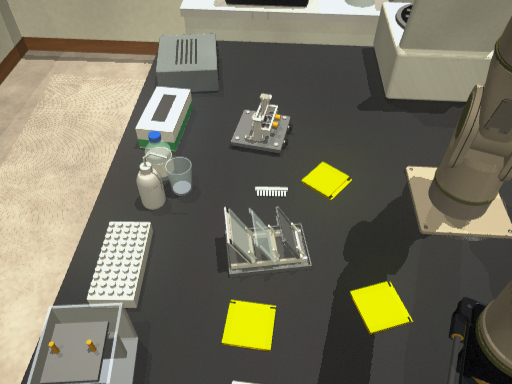

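The scene shows the rack near (283,200) and the base near (108,260). In the side view they are at (267,240) and (262,130). Next I'll enlarge those areas.

```bash
python3 - <<'E'
import cv2,numpy as np
a=cv2.imread("pics/a0.png");b=cv2.imread("pics/b0.png")
c=lambda i,x,y,w,h:cv2.resize(i[y:y+h,x:x+w],(400,300),interpolation=cv2.INTER_CUBIC)
m=np.vstack([np.hstack([c(a,230,155,100,75),c(b,217,202,100,75)]),np.hstack([c(a,60,220,100,75),c(b,220,85,100,75)])])
cv2.imwrite("pics/m1.png",m)
E
```

```text
(no output)
```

View pics/m1.png

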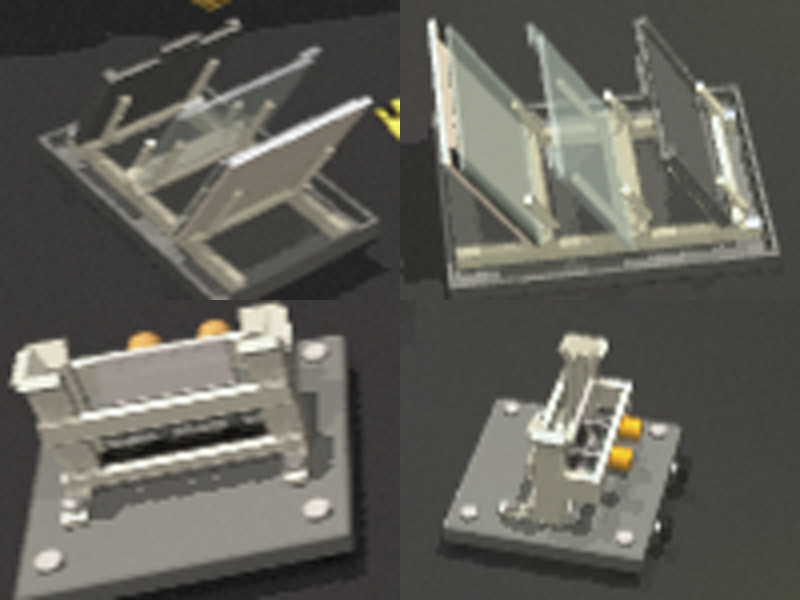

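The cassette (white ceramic face, black spacer) is in the far slot, the one farthest from the robot. The notched glass is in the middle and the dam is nearest. I'll fit the rack and base poses from the tray and base corners.

```bash
cat > h.py <<'E'
from bench import *
import cv2,numpy as np
from scipy.optimize import least_squares
from scipy.spatial.transform import Rotation as Ro
def P(c,X):
    q=np.atleast_2d(X)@c["R"].T+c["t"]; return np.c_[c["fx"]*q[:,0]/q[:,2]+c["cx"],c["fy"]*q[:,1]/q[:,2]+c["cy"]]
def wcal(s):
    c=dict(get_calibration("wrist"));M=np.array(c["mount"]);T=np.eye(4);T[:3,:3]=Ro.from_quat(s["eef_rot"]).as_matrix();T[:3,3]=s["ee_pos"]
    W=np.linalg.inv(T@M);c["R"]=W[:3,:3];c["t"]=W[:3,3];return c
def place(p,L):
    c,s=np.cos(p[2]),np.sin(p[2]);L=np.array(L);return np.c_[p[0]+c*L[:,0]-s*L[:,1],p[1]+s*L[:,0]+c*L[:,1],L[:,2]]
def fit(obs,p0):  # obs: list of (cal, local pts, pixels)
    f=lambda p:np.concatenate([(P(c,place(p,L))-np.array(u)).ravel() for c,L,u in obs])
    r=least_squares(f,p0,loss="soft_l1");return r.x,f(r.x).reshape(-1,2)
def ray(c,uv,z):  # intersect pixel ray with plane z
    d=c["R"].T@np.array([(uv[0]-c["cx"])/c["fx"],(uv[1]-c["cy"])/c["fy"],1]);o=-c["R"].T@c["t"];return o+d*(z-o[2])/d[2]
E
python3 - <<'E'
from h import *
A=get_calibration("scene");B=get_calibration("side")
h,w,z=.095,.0625,.014
r=fit([(B,[(-h,-w,z),(h,-w,z),(h,w,z)],[(229,272),(311.5,264.5),(301.5,223)]),(A,[(h,w,z),(-h,w,z),(-h,-w,z)],[(240,189.5),(284,230),(325,210.5)])],[.55,.15,3.14])
print(r[0].round(4),np.degrees(r[0][2]),r[1].round(1).tolist())
h,w,z=.075,.08,.028
r=fit([(B,[(h,-w,z),(-h,-w,z),(-h,w,z),(h,w,z)],[(244.3,110.5),(290,117.5),(281.3,151.3),(231.3,143.8)]),(A,[(-h,w,z),(h,w,z),(h,-w,z)],[(146.3,228.8),(148.8,281.3),(64.3,294.3)])],[.55,-.25,0.])
print(r[0].round(4),np.degrees(r[0][2]),r[1].round(1).tolist())
E
```

```text
[0.4916 0.1931 3.3266] 190.5993436770232 [[-0.3, 1.8], [-0.3, 0.9], [-0.7, 0.0], [-1.0, -0.4], [-0.5, 0.4], [-0.8, -0.8]]
[ 0.5275 -0.228  -0.1705] -9.771628507746405 [[-1.0, -1.1], [0.3, -1.0], [-1.0, -1.1], [-1.7, -1.9], [0.5, -2.1], [0.1, -4.4], [-0.1, -0.6]]
```

```bash
cat >> h.py <<'E'
def delta(xyz,yang):  # yang: wanted world angle of tool y (deg)
    s=read_state();R=Ro.from_quat(s["eef_rot"]).as_matrix();d=R.T@(np.array(xyz)-s["ee_pos"])/.25
    a=np.degrees(np.arctan2(R[1,1],R[0,1]));t=-(yang-a);t=(t+180)%360-180
    print("t",round(s["time"],2),"dp",d.round(4),"spin",round(t/180,4),"j7",s["joint_positions"][6])
E
python3 -c "
from h import *
delta([.583,.21,.26],10.6)"
```

```text
t 0.1 dp [-1.8853 -0.8896 -0.1515] spin 0.3263 j7 -0.08850300985018925
```

Emit:
carry_out([
  {"hand": 87, "dp": [-0.94, -0.44, -0.15], "spin": 0.16},
  {"hand": 87, "dp": [-0.94, -0.44, -0.15], "spin": 0.16},
  {"hand": 87, "dp": [-0.94, -0.44, -0.15], "spin": 0.16},
  {"hand": 87, "dp": [-0.94, -0.44, -0.15], "spin": 0.16},
  {"hand": 87, "dp": [-0.94, -0.44, -0.15], "spin": 0.16},
  {"hand": 87, "dp": [-0.94, -0.44, -0.15], "spin": 0.16},
])

```text
time: 0.7
ee_pos: [0.4065, 0.3938, 0.261]
eef_rot: [0.422, 0.907, 0.0, 0.001]
ft_force: [0.6, 0.3, -0.6]
width: 0.087
grip_force: 0.0
```

```bash
python3 -c "
from h import *
delta([.583,.21,.26],10.6)"
```

```text
t 0.7 dp [-1.0169  0.0673  0.0061] spin 0.1636 j7 -0.13169050447384265
```

Emit:
carry_out([
  {"hand": 87, "dp": [-1, 0.07, 0], "spin": 0.165},
  {"hand": 87, "dp": [-1, 0.07, 0], "spin": 0.165},
  {"hand": 87, "dp": [-1, 0.07, 0], "spin": 0.165},
  {"hand": 87, "dp": [-1, 0.07, 0], "spin": 0.165},
  {"hand": 87, "dp": [-1, 0.07, 0], "spin": 0.165},
  {"hand": 87, "dp": [-1, 0.07, 0], "spin": 0.165},
  {"hand": 87, "dp": [-1, 0.07, 0], "spin": 0.165},
  {"hand": 87, "dp": [-1, 0.07, 0], "spin": 0.165},
])

```text
time: 1.5
ee_pos: [0.5766, 0.2216, 0.2596]
eef_rot: [0.637, 0.771, -0.0, -0.001]
ft_force: [0.6, 0.1, -0.0]
width: 0.0868
grip_force: 0.0
```

```bash
python3 -c "
from h import *
s=read_state();im=camera('wrist');cv2.imwrite('pics/w1.png',cv2.resize(im[:,:,::-1],(800,600),interpolation=cv2.INTER_CUBIC))
import json;json.dump({k:np.array(s[k]).tolist() for k in('ee_pos','eef_rot')},open('w1.json','w'));print(s['ee_pos'],s['eef_rot'],s['time'])
c=wcal(s)
for X in [(-.055,0,.024),(-.055-.0469,0,.1123),(-.055-.0469,.05,.1123),(-.055-.0469,-.05,.1123)]: print((P(c,place([.4916,.1931,3.3266],[X]))*1.5625).round())"
```

```text
[0.57662273 0.22162599 0.2596041 ] [ 6.36534691e-01  7.71247873e-01 -1.63851515e-04 -5.27724379e-04] 1.5
[[355. 272.]]
[[418. 300.]]
[[417. 373.]]
[[419. 221.]]
```

View pics/w1.png

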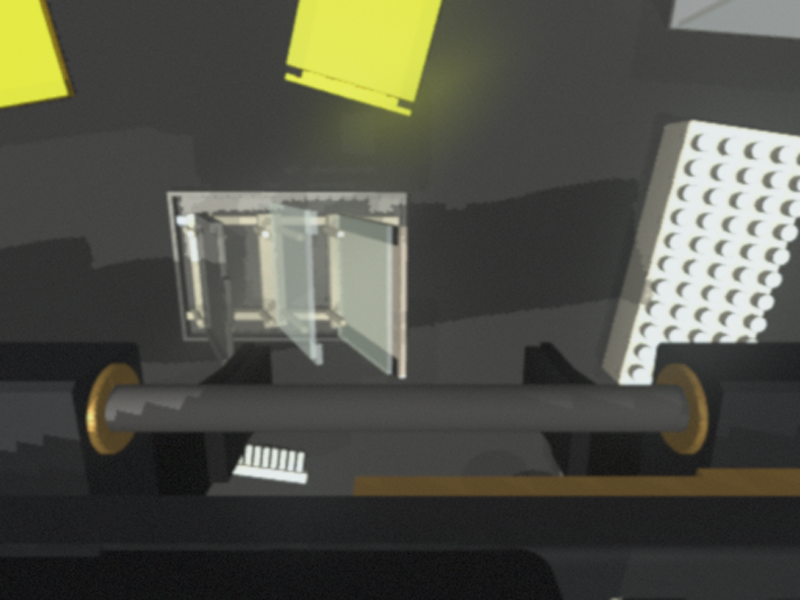

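Wrist view at 800 px scale: tray corners at (168,193), (407,193) and (184,341). The ceramic top edge runs from (407,228) to (403,377), with the cassette in the rightmost slot. I'll fit the rack to all the views, then compare that with the cassette edge.

```bash
python3 - <<'E'
from h import *
import json
A=get_calibration("scene");B=get_calibration("side");W=wcal(json.load(open("w1.json")))
h,w,z=.095,.0625,.014
k=1/1.5625
wp=np.array([(168,193),(407,193),(184,341)])*k
ob=[(B,[(-h,-w,z),(h,-w,z),(h,w,z)],[(229,272),(311.5,264.5),(301.5,223)]),(A,[(h,w,z),(-h,w,z),(-h,-w,z)],[(240,189.5),(284,230),(325,210.5)]),(W,[(h,-w,z),(-h,-w,z),(h,w,z)],wp)]
for o in (ob,ob[2:]):
    r=fit(o,[.5,.19,3.32]);print(r[0].round(4),np.degrees(r[0][2]).round(1),r[1].round(1).tolist())
# cassette ceramic outer top corners
t=np.radians(28);L=lambda y,x,q:(-.055+x*np.cos(t)-q*np.sin(t),y,.024+q*np.cos(t)+x*np.sin(t))
pts=[L(-.05,-.00425,.1),L(.05,-.00425,.1)]
wc=np.array([(407,228),(405,377)])*k
sc=[(230+222/4,155+160/4),(230+371/4,155+102/4)] # scene: top edge corners (left,right)
r=fit([(W,pts,wc),(A,[pts[1],pts[0]],sc)],[.5,.19,3.32]);print("cas",r[0].round(4),np.degrees(r[0][2]).round(1),r[1].round(1).tolist())
print(place(r[0],[L(0,0,.1),L(0,0,0),L(0,0,.07)]).round(4))
E
```

```text
[0.4929 0.1924 3.3294] 190.8 [[-0.8, 1.5], [-0.8, 0.5], [-1.3, -0.3], [-1.1, 0.1], [-0.4, 0.9], [-0.8, -0.5], [-0.4, -0.5], [-0.1, -0.0], [-0.2, 0.1]]
[0.4932 0.1923 3.3303] 190.8 [[-0.2, -0.3], [0.1, 0.0], [0.1, 0.3]]
cas [0.4809 0.1876 3.3177] 190.1 [[0.1, -0.4], [-0.5, 0.6], [1.9, 1.3], [-0.3, -0.2]]
[[0.5812 0.2054 0.1123]
 [0.535  0.1972 0.024 ]
 [0.5674 0.203  0.0858]]
```

```bash
python3 - <<'E'
from h import *
A=get_calibration("scene");B=get_calibration("side")
t=np.radians(28);L=lambda y,x,q:(-.055+x*np.cos(t)-q*np.sin(t),y,.024+q*np.cos(t)+x*np.sin(t))
p=[.4809,.1876,3.3177]
X=place(p,[L(y,x,.1) for y in(-.05,.05) for x in(-.00425,-.00075)]+[L(y,-.00425,0) for y in(-.05,.05)])
print(((P(B,X)-[217,202])*4+[400,0]).round().tolist());print(((P(A,X)-[230,155])*4).round().tolist())
delta([.5725,.2045,.25],10.4)
E
```

```text
[[438.0, 162.0], [444.0, 159.0], [426.0, 20.0], [431.0, 17.0], [527.0, 246.0], [509.0, 108.0]]
[[370.0, 101.0], [366.0, 96.0], [230.0, 165.0], [226.0, 160.0], [306.0, 178.0], [176.0, 240.0]]
t 1.55 dp [-0.0654 -0.0289  0.039 ] spin 0.0032 j7 -0.17215553151893703
```

```bash
python3 -c "
from h import *
delta([.5733,.204,.135],10.5)"
```

```text
t 1.55 dp [-0.0683 -0.0258  0.499 ] spin 0.0026 j7 -0.17215553151893703
```

Emit:
carry_out([
  {"hand": 40, "dp": [-0.068, -0.026, 0.1], "spin": 0.003},
  {"hand": 40, "dp": [-0.068, -0.026, 0.3], "spin": 0.003},
  {"hand": 40, "dp": [-0.068, -0.026, 0.5], "spin": 0.003},
  {"hand": 40, "dp": [-0.068, -0.026, 0.5], "spin": 0.003},
  {"hand": 40, "dp": [-0.068, -0.026, 0.5], "spin": 0.003},
  {"hand": 40, "dp": [-0.068, -0.026, 0.5], "spin": 0.003},
])

```text
time: 2.15
ee_pos: [0.5756, 0.2035, 0.1382]
eef_rot: [0.641, 0.768, 0.002, 0.001]
ft_force: [0.4, 0.5, 0.7]
width: 0.0469
grip_force: 0.0
```

```bash
python3 -c "
from h import *
delta([.5733,.204,.082],10.5);print(read_state()['ee_pos'],read_state()['width'])
a=camera('scene');b=camera('side')
c=lambda i,x,y,w,h:cv2.resize(i[y:y+h,x:x+w,::-1],(400,300),interpolation=cv2.INTER_CUBIC)
cv2.imwrite('pics/m2.png',np.hstack([c(a,240,120,100,75),c(b,200,180,100,75)]))
"
```

```text
t 2.15 dp [ 0.0033 -0.0097  0.225 ] spin -0.0009 j7 -0.1358517908500031
[0.57561784 0.20351239 0.13824978] 0.046900929936326774
```

View pics/m2.png

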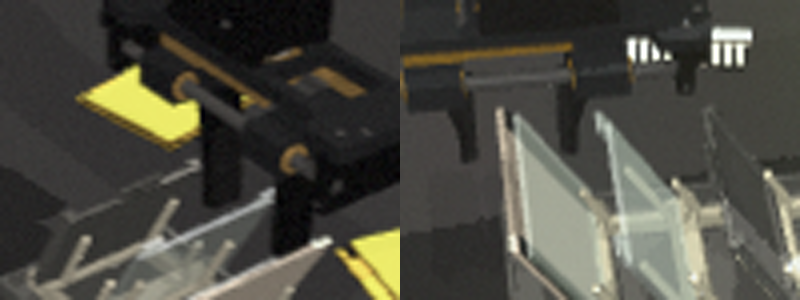

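The open fingers straddle the cassette: the outer one at (468,150) is beyond the ceramic, and the inner one at (568,150) is between cassette and glass. I'm descending.

Emit:
carry_out([
  {"hand": 40, "dp": [0.003, -0.009, 0], "spin": 0},
  {"hand": 40, "dp": [0.003, -0.009, 0.08], "spin": 0},
  {"hand": 40, "dp": [0.003, -0.009, 0.16], "spin": 0},
  {"hand": 40, "dp": [0.003, -0.009, 0.225], "spin": 0},
  {"hand": 40, "dp": [0.003, -0.009, 0.225], "spin": 0},
  {"hand": 40, "dp": [0.003, -0.009, 0.225], "spin": 0},
  {"hand": 40, "dp": [0.003, -0.009, 0.225], "spin": 0},
])

```text
time: 2.95
ee_pos: [0.5727, 0.203, 0.0803]
eef_rot: [0.641, 0.768, 0.001, 0.0]
ft_force: [-0.2, -1.5, -0.3]
width: 0.0398
grip_force: 0.0
```

Emit:
carry_out([
  {"hand": 32, "dp": [0, 0, 0], "spin": 0},
  {"hand": 28, "dp": [0, 0, 0], "spin": 0},
  {"hand": 24, "dp": [0, 0, 0], "spin": 0},
  {"hand": 20, "dp": [0, 0, 0], "spin": 0},
  {"hand": 10, "dp": [0, 0, 0], "spin": 0},
  {"hand": 5, "dp": [0, 0, 0], "spin": 0},
  {"hand": 5, "dp": [0, 0, 0], "spin": 0},
  {"hand": 5, "dp": [0, 0, 0], "spin": 0},
], force=8)

```text
time: 3.75
ee_pos: [0.5719, 0.2027, 0.0789]
eef_rot: [0.641, 0.768, 0.0, -0.0]
ft_force: [-2.4, 0.3, 3.4]
width: 0.0244
grip_force: 7.9
```

Emit:
carry_out([
  {"hand": 5, "dp": [0, 0.009, -0.018], "spin": 0},
  {"hand": 5, "dp": [0, 0.019, -0.035], "spin": 0},
  {"hand": 5, "dp": [0, 0.028, -0.053], "spin": 0},
  {"hand": 5, "dp": [0, 0.038, -0.071], "spin": 0},
  {"hand": 5, "dp": [0, 0.038, -0.071], "spin": 0},
])

```text
time: 4.25
ee_pos: [0.5817, 0.2045, 0.0973]
eef_rot: [0.641, 0.768, 0.0, 0.0]
ft_force: [-4.3, -0.6, 2.7]
width: 0.0242
grip_force: 8.4
```

```bash
python3 -c "
from h import *
a=camera('scene');b=camera('side')
c=lambda i,x,y,w,h:cv2.resize(i[y:y+h,x:x+w,::-1],(400,300),interpolation=cv2.INTER_CUBIC)
cv2.imwrite('pics/m3.png',np.hstack([c(a,240,120,100,75),c(b,200,180,100,75)]))
"
```

```text
(no output)
```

View pics/m3.png

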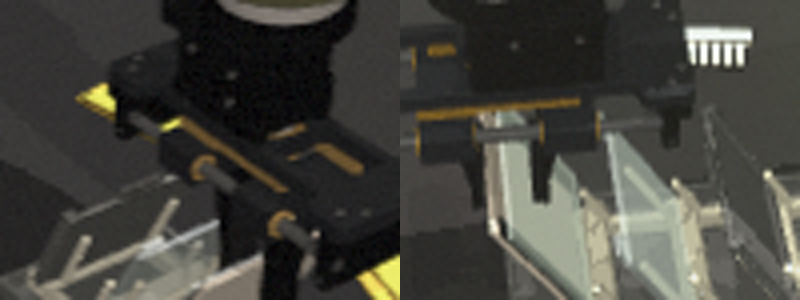

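The cassette's near top corner moved from about (518,243) to (493,228), so it is sliding out with the gripper. I'll continue along the plate.

Emit:
carry_out([
  {"hand": 5, "dp": [0, 0.015, -0.028], "spin": 0},
  {"hand": 5, "dp": [0, 0.03, -0.056], "spin": 0},
  {"hand": 5, "dp": [0, 0.045, -0.085], "spin": 0},
  {"hand": 5, "dp": [0, 0.06, -0.113], "spin": 0},
  {"hand": 5, "dp": [0, 0.075, -0.141], "spin": 0},
  {"hand": 5, "dp": [0, 0.09, -0.17], "spin": 0},
  {"hand": 5, "dp": [0, 0.105, -0.198], "spin": 0},
  {"hand": 5, "dp": [0, 0.12, -0.226], "spin": 0},
  {"hand": 5, "dp": [0, 0.12, -0.226], "spin": 0},
  {"hand": 5, "dp": [0, 0.12, -0.226], "spin": 0},
])

```text
time: 5.35
ee_pos: [0.6109, 0.2097, 0.1531]
eef_rot: [0.641, 0.768, 0.0, 0.0]
ft_force: [-1.0, 0.1, -0.2]
width: 0.0052
grip_force: 0.0
```

```bash
python3 -c "
from h import *
a=camera('scene');b=camera('side')
c=lambda i,x,y,w,h:cv2.resize(i[y:y+h,x:x+w,::-1],(400,300),interpolation=cv2.INTER_CUBIC)
cv2.imwrite('pics/m4.png',np.hstack([c(a,240,120,100,75),c(b,190,180,100,75)]))
"
```

```text
(no output)
```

View pics/m4.png

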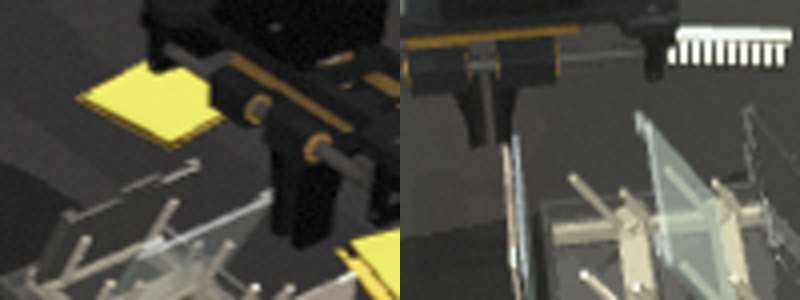

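The cassette slipped out of the light grip and looks near upright, outside the rack. I'll clear the fingers upward, let it settle and look again.

Emit:
carry_out([
  {"hand": 5, "dp": [0, 0, -0.15], "spin": 0},
  {"hand": 5, "dp": [0, 0, -0.3], "spin": 0},
  {"hand": 5, "dp": [0.4, 0, -0.4], "spin": 0},
  {"hand": 5, "dp": [0.6, 0, -0.4], "spin": 0},
  {"hand": 5, "dp": [0.6, 0, -0.4], "spin": 0},
  {"hand": 5, "dp": [0.6, 0, -0.4], "spin": 0},
  {"hand": 5, "dp": [0.6, 0, -0.4], "spin": 0},
])

```text
time: 6.15
ee_pos: [0.583, 0.3589, 0.2522]
eef_rot: [0.64, 0.769, -0.0, -0.0]
ft_force: [0.3, -1.6, -0.2]
width: 0.0051
grip_force: 0.0
```

```bash
python3 -c "
from h import *
a=camera('scene');b=camera('side')
cv2.imwrite('pics/a5.png',a[:,:,::-1]);cv2.imwrite('pics/b5.png',b[:,:,::-1])
c=lambda i,x,y,w,h:cv2.resize(i[y:y+h,x:x+w,::-1],(400,400),interpolation=cv2.INTER_CUBIC)
cv2.imwrite('pics/m5.png',np.hstack([c(a,235,135,110,110),c(b,180,180,130,130)]))
"
```

```text
(no output)
```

View pics/m5.png

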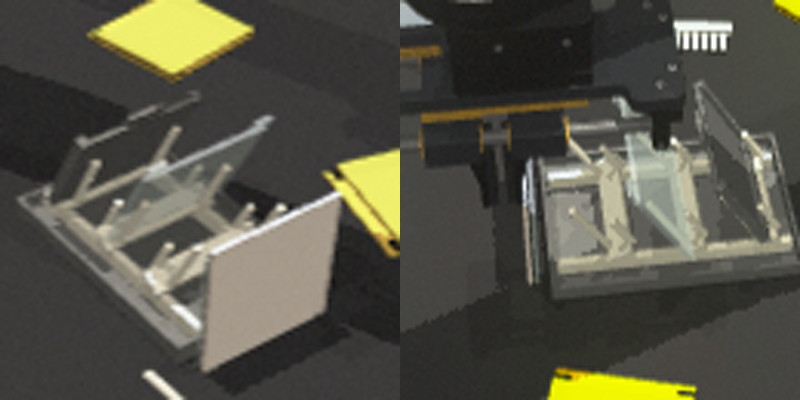

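The cassette is now upright on the bench, just beyond the rack's far end, with the ceramic face outward. In the scene crop its corners are at (210,252), (342,195), (204,370) and (333,318). In the side crop it is edge-on at x≈526, y 160 to 282. I'll fit that pose.

```bash
python3 - <<'E'
from h import *
A=get_calibration("scene");B=get_calibration("side")
f=.00425
L=np.array([(-f,.05,.1),(-f,-.05,.1),(-f,.05,0),(-f,-.05,0)])
sa=np.array([(210,252),(342,195),(204,370),(333,318)])/3.636+[235,135]
sb=(np.array([(524,160),(529,282)])-[400,0])/3.077+180
def X(p,L):return L@Ro.from_euler("ZYX",[p[3],p[4],p[5]]).as_matrix().T+p[:3]
g=lambda p:np.r_[(P(A,X(p,L))-sa).ravel(),(P(B,X(p,L[[0,3]]))-sb).ravel()]
r=least_squares(g,[.6,.21,0,3.33,0,0],loss="soft_l1")
print(r.x[:3].round(4),np.degrees(r.x[3:]).round(1),g(r.x).round(1));print("top",X(r.x,np.array([[0,0,.1],[0,0,0]])).round(4))
E
```

```text
[ 0.5922  0.2176 -0.0104] [186.1   1.   -0.2] [  0.1  -0.3   0.1   0.7   0.4   0.3  -1.   -0.5   0.2 -15.7  -0.3   5.7]
top [[ 0.5905  0.217   0.0896]
 [ 0.5922  0.2176 -0.0104]]
```

```bash
python3 - <<'E'
from h import *
A=get_calibration("scene");B=get_calibration("side")
f=.00425
L=np.array([(-f,.05,.1),(-f,-.05,.1),(-f,.05,0),(-f,-.05,0)])
sa=np.array([(210,252),(342,195),(204,370),(333,318)])/3.636+[235,135]
def X(p,L):return L@Ro.from_euler("ZYX",[p[2],p[3],0]).as_matrix().T+[p[0],p[1],0]
g=lambda p:np.r_[(P(A,X(p,L))-sa).ravel()]
for z in [0]:
  for h in (None,):
    r=least_squares(g,[.6,.21,3.33,0]);print(r.x[:2].round(4),np.degrees(r.x[2:]).round(1),g(r.x).round(1));print("top",X(r.x,np.array([[0,0,.1],[0,0,0]])).round(4))
q=P(B,X(r.x,L));print(((q-180)*3.077+[400,0]).round())
p=[.4929,.1924,3.3294];print(place(p,[(-.095-f,0,0),(-.095-f,.02,0)]).round(4))
q=P(B,place(p,[(-.095,-.0625,.0),(-.095,-.0625,.014)]));print(((q-180)*3.077+[400,0]).round())
E
```

```text
[0.6024 0.211 ] [186.    1.3] [-0.2 -0.7  0.6  0.2  0.2  0.7 -0.6 -0.2]
top [[0.6001 0.2108 0.1   ]
 [0.6024 0.211  0.    ]]
[[512.  95.]
 [510. 206.]
 [517. 176.]
 [515. 284.]]
[[0.5904 0.2109 0.    ]
 [0.5941 0.1913 0.    ]]
[[549. 298.]
 [548. 288.]]
```

```bash
python3 -c "
from h import *
delta([.596,.165,.21],10.5)"
```

```text
t 6.25 dp [-0.7588 -0.0896  0.1715] spin -0.0017 j7 -0.34929696737810173
```

Emit:
carry_out([
  {"hand": 40, "dp": [-0.76, -0.09, 0], "spin": 0},
  {"hand": 40, "dp": [-0.76, -0.09, 0.17], "spin": 0},
  {"hand": 40, "dp": [-0.76, -0.09, 0.17], "spin": 0},
  {"hand": 40, "dp": [-0.76, -0.09, 0.17], "spin": 0},
  {"hand": 40, "dp": [-0.76, -0.09, 0.17], "spin": 0},
  {"hand": 40, "dp": [-0.76, -0.09, 0.17], "spin": 0},
  {"hand": 40, "dp": [-0.76, -0.09, 0.17], "spin": 0},
  {"hand": 40, "dp": [-0.76, -0.09, 0.17], "spin": 0},
])

```text
time: 7.05
ee_pos: [0.5957, 0.1674, 0.2107]
eef_rot: [0.64, 0.768, 0.0, -0.0]
ft_force: [0.4, 0.4, 1.1]
width: 0.04
grip_force: 0.0
```

```bash
cat > shot.py <<'E'
from h import *
import sys,json
s=read_state();im=camera('wrist');n=sys.argv[1];cv2.imwrite(f'pics/{n}.png',im[:,:,::-1])
json.dump({k:np.array(s[k]).tolist() for k in('ee_pos','eef_rot')},open(n+'.json','w'));print(s['ee_pos'].round(4) if hasattr(s['ee_pos'],'round') else s['ee_pos'],max(map(abs,s['joint_vel'])))
c=wcal(s)
if len(sys.argv)>2:
    X=np.array(json.loads(sys.argv[2]));print(P(c,X).round())
E
python3 shot.py w6 "[[0.597,0.211,0.1],[0.588,0.26,0.1],[0.606,0.162,0.1]]"
python3 -c "
from h import *
delta([.53,-.30,.26],-9.8);delta([.53,-.08,.26],0.)"
```

```text
[0.5957 0.1674 0.2107] 0.005664848155862077
[[265. 140.]
 [266.  77.]
 [265. 197.]]
t 7.1 dp [-1.7919 -0.5952 -0.1982] spin 0.1121 j7 -0.0755717878843156
t 7.1 dp [-0.9263 -0.4367 -0.1978] spin 0.0576 j7 -0.0755717878843156
```

Emit:
carry_out([
  {"hand": 40, "dp": [-0.9, -0.3, -0.2], "spin": 0.056},
  {"hand": 40, "dp": [-0.9, -0.3, -0.2], "spin": 0.056},
  {"hand": 40, "dp": [-0.9, -0.3, -0.2], "spin": 0.056},
  {"hand": 40, "dp": [-0.9, -0.3, -0.2], "spin": 0.056},
  {"hand": 40, "dp": [-0.9, -0.3, -0.2], "spin": 0.056},
  {"hand": 40, "dp": [-0.9, -0.3, -0.2], "spin": 0.056},
])

```text
time: 7.7
ee_pos: [0.5617, -0.0752, 0.2626]
eef_rot: [0.709, 0.705, 0.0, 0.002]
ft_force: [0.1, -0.6, -0.5]
width: 0.0398
grip_force: 0.0
```

```bash
python3 -c "
from h import *
delta([.53,-.30,.26],-9.8)"
```

```text
t 7.7 dp [-0.8997 -0.1224  0.0118] spin 0.0529 j7 0.12912896166917004
```

Emit:
carry_out([
  {"hand": 40, "dp": [-0.9, -0.12, 0], "spin": 0.055},
  {"hand": 40, "dp": [-0.9, -0.12, 0], "spin": 0.055},
  {"hand": 40, "dp": [-0.9, -0.12, 0], "spin": 0.055},
  {"hand": 40, "dp": [-0.9, -0.12, 0], "spin": 0.055},
  {"hand": 40, "dp": [-0.9, -0.12, 0], "spin": 0.055},
  {"hand": 40, "dp": [-0.9, -0.12, 0], "spin": 0.055},
  {"hand": 40, "dp": [-0.9, -0.12, 0], "spin": 0.055},
  {"hand": 40, "dp": [-0.9, -0.12, 0], "spin": 0.055},
])

```text
time: 8.5
ee_pos: [0.534, -0.2915, 0.2603]
eef_rot: [0.763, 0.646, 0.0, -0.0]
ft_force: [-0.1, -0.1, -0.9]
width: 0.0401
grip_force: 0.0
```

```bash
python3 shot.py w7 "[[0.53,-0.23,0.11],[0.52,-0.285,0.11],[0.54,-0.175,0.11]]"
python3 -c "
import cv2,numpy as np
c=lambda n,x,y:cv2.resize(cv2.imread(f'pics/{n}.png')[y:y+150,x:x+100],(400,600),interpolation=cv2.INTER_CUBIC)
cv2.imwrite('pics/m7.png',np.hstack([c('w6',215,70),c('w7',200,70)]))"
```

```text
[ 0.534  -0.2915  0.2603] 0.005766418495325705
[[240. 117.]
 [239. 175.]
 [240.  53.]]
```

View pics/m7.png

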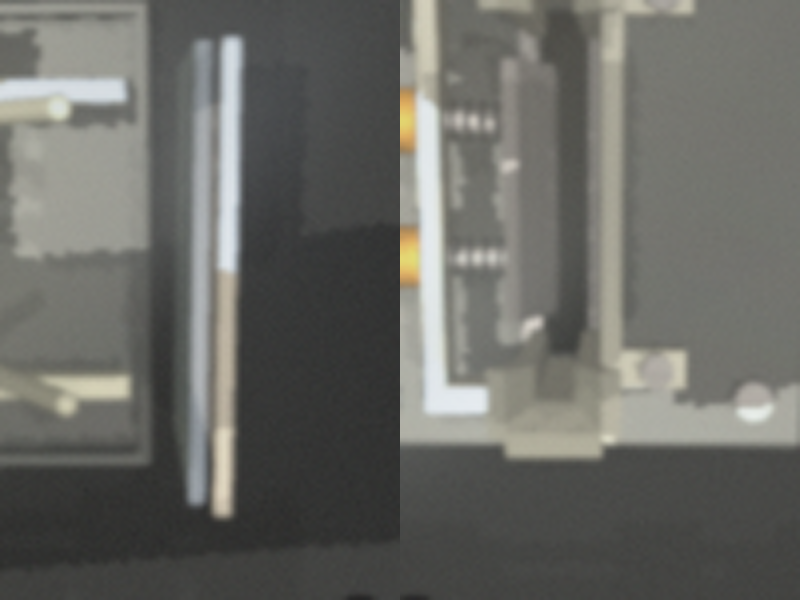

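Left: the cassette stands clear of the tray. The ceramic top edge centre runs from (232,38) to (223,517), with the glass to its left. Right: the near channel's mouth block spans x 505–605, ending at y 460, and the spring plate is on the robot side. Next I'll enlarge both channel mouths in one last picture.

```bash
python3 -c "
import cv2,numpy as np
i=cv2.imread('pics/w7.png')
c=lambda x,y:cv2.resize(i[y:y+37,x:x+100],(800,296),interpolation=cv2.INTER_CUBIC)
cv2.imwrite('pics/m8.png',np.vstack([c(200,40),c(200,155)]))"
```

```text
(no output)
```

View pics/m8.png

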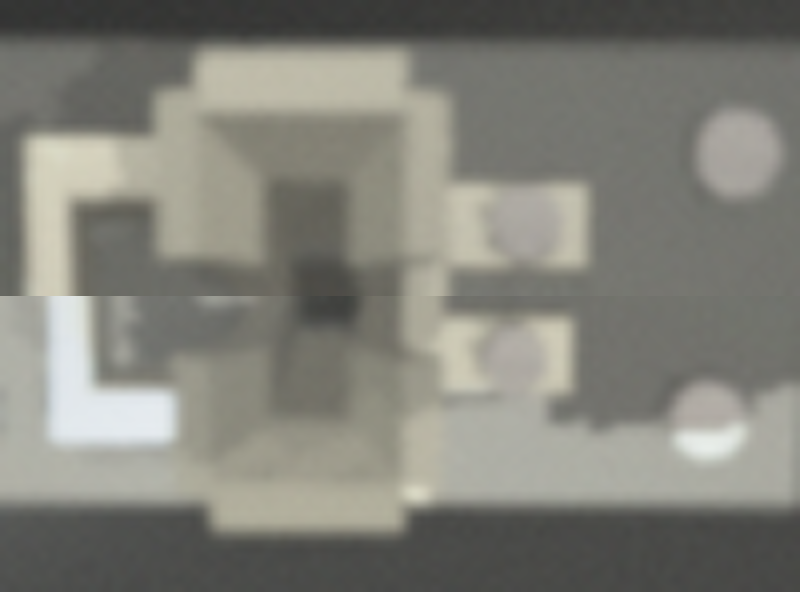

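Far channel: mouth rim x 200–408 with its end at y 112, and straight slot x 270–348 with its end at y 180. Near channel: rim x 213–403 ending at y 485, and slot x 275–348 ending at y 418. I'll convert these to world positions.

```bash
python3 - <<'E'
from h import *
import json
W6=wcal(json.load(open("w6.json")));W7=wcal(json.load(open("w7.json")))
def pr(n,a,b):
    m=(a+b)/2;d=a-b;print(n,m.round(4),"len",np.linalg.norm(d).round(4),"ang",np.degrees(np.arctan2(d[1],d[0])).round(2))
    return m
for z,a,b in((.1,(200+309/8,40+180/8),(200+311.5/8,155+122/8)),(.11,(200+304/8,40+112/8),(200+308/8,155+189/8))):
    pr("slot",ray(W7,a,z),ray(W7,b,z))
q=lambda x,y:(215+x/4,70+y/4)
pr("cer",ray(W6,q(232,38),.1),ray(W6,q(223,517),.1))
pr("glass",ray(W6,q(204,40),.09),ray(W6,q(197.5,503),.09))
E
```

```text
slot [ 0.5285 -0.2317  0.1   ] len 0.1026 ang 79.98
slot [ 0.5284 -0.232   0.11  ] len 0.115 ang 80.02
cer [0.6028 0.2097 0.1   ] len 0.1 ang 100.1
glass [0.5975 0.2091 0.09  ] len 0.0999 ang 100.07
```

```bash
python3 -c "
from h import *
delta([.6002,.2094,.2],10.1)"
```

```text
t 8.55 dp [ 2.0196 -0.07    0.2432] spin -0.109 j7 0.41310879030827374
```

Emit:
carry_out([
  {"hand": 30, "dp": [1, -0.035, 0], "spin": -0.054},
  {"hand": 30, "dp": [1, -0.035, 0], "spin": -0.054},
  {"hand": 30, "dp": [1, -0.035, 0], "spin": -0.054},
  {"hand": 30, "dp": [1, -0.035, 0], "spin": -0.054},
  {"hand": 30, "dp": [1, -0.035, 0], "spin": -0.054},
  {"hand": 30, "dp": [1, -0.035, 0], "spin": -0.054},
  {"hand": 30, "dp": [1, -0.035, 0], "spin": -0.054},
])

```text
time: 9.25
ee_pos: [0.5665, -0.0429, 0.2605]
eef_rot: [0.705, 0.709, 0.0, -0.0]
ft_force: [0.2, -0.3, 0.0]
width: 0.0299
grip_force: 0.0
```

```bash
python3 -c "
from h import *
delta([.6002,.2094,.2],10.1)"
```

```text
t 9.25 dp [1.0086 0.1403 0.2425] spin -0.0543 j7 0.08313405575918413
```

Emit:
carry_out([
  {"hand": 30, "dp": [1, 0.14, 0], "spin": -0.054},
  {"hand": 30, "dp": [1, 0.14, 0], "spin": -0.054},
  {"hand": 30, "dp": [1, 0.14, 0.1], "spin": -0.054},
  {"hand": 30, "dp": [1, 0.14, 0.24], "spin": -0.054},
  {"hand": 30, "dp": [1, 0.14, 0.24], "spin": -0.054},
  {"hand": 30, "dp": [1, 0.14, 0.24], "spin": -0.054},
  {"hand": 30, "dp": [1, 0.14, 0.24], "spin": -0.054},
  {"hand": 30, "dp": [1, 0.14, 0.24], "spin": -0.054},
])

```text
time: 10.05
ee_pos: [0.6019, 0.2021, 0.2011]
eef_rot: [0.645, 0.764, -0.0, 0.001]
ft_force: [-0.6, -0.1, -0.1]
width: 0.0303
grip_force: 0.0
```

```bash
python3 -c "
from h import *
delta([.6002,.2094,.07],10.1)"
```

```text
t 10.05 dp [ 0.0304 -0.0023  0.5245] spin -0.0026 j7 -0.13161393419837397
```

Emit:
carry_out([
  {"hand": 30, "dp": [0.01, 0, 0.1], "spin": -0.001},
  {"hand": 30, "dp": [0.01, 0, 0.2], "spin": -0.001},
  {"hand": 30, "dp": [0.01, 0, 0.3], "spin": -0.001},
  {"hand": 30, "dp": [0.01, 0, 0.36], "spin": -0.001},
  {"hand": 30, "dp": [0.01, 0, 0.36], "spin": -0.001},
  {"hand": 30, "dp": [0.01, 0, 0.36], "spin": -0.001},
])

```text
time: 10.65
ee_pos: [0.6017, 0.206, 0.112]
eef_rot: [0.644, 0.765, 0.001, 0.0]
ft_force: [0.2, -0.3, 0.1]
width: 0.0298
grip_force: 0.0
```

```bash
python3 -c "
from h import *
delta([.6002,.2094,.07],10.1)"
```

```text
t 10.65 dp [ 0.0145 -0.0039  0.1678] spin -0.0014 j7 -0.11451326597789599
```

Emit:
carry_out([
  {"hand": 30, "dp": [0.005, -0.002, 0.06], "spin": -0.001},
  {"hand": 30, "dp": [0.005, -0.002, 0.12], "spin": -0.001},
  {"hand": 30, "dp": [0.005, -0.002, 0.167], "spin": -0.001},
  {"hand": 30, "dp": [0.005, -0.002, 0.167], "spin": -0.001},
  {"hand": 30, "dp": [0.005, -0.002, 0.167], "spin": -0.001},
])

```text
time: 11.15
ee_pos: [0.6, 0.2079, 0.0684]
eef_rot: [0.642, 0.767, -0.0, -0.0]
ft_force: [0.2, 0.4, -0.1]
width: 0.0298
grip_force: 0.0
```

Emit:
carry_out([
  {"hand": 20, "dp": [0, 0, 0], "spin": 0},
  {"hand": 14, "dp": [0, 0, 0], "spin": 0},
  {"hand": 10, "dp": [0, 0, 0], "spin": 0},
  {"hand": 5, "dp": [0, 0, 0], "spin": 0},
  {"hand": 3, "dp": [0, 0, 0], "spin": 0},
  {"hand": 3, "dp": [0, 0, 0], "spin": 0},
  {"hand": 3, "dp": [0, 0, 0], "spin": 0},
], force=25)

```text
time: 11.85
ee_pos: [0.6002, 0.208, 0.069]
eef_rot: [0.642, 0.767, 0.0, -0.0]
ft_force: [-1.3, -1.0, 2.0]
width: 0.0085
grip_force: 25.0
```

The grip is at 8.5 mm and flush. I'm lifting straight up.

Emit:
carry_out([
  {"hand": 3, "dp": [0, 0, -0.05], "spin": 0},
  {"hand": 3, "dp": [0, 0, -0.15], "spin": 0},
  {"hand": 3, "dp": [0, 0, -0.25], "spin": 0},
  {"hand": 3, "dp": [0, 0, -0.35], "spin": 0},
  {"hand": 3, "dp": [0, 0, -0.45], "spin": 0},
  {"hand": 3, "dp": [0, 0, -0.55], "spin": 0},
  {"hand": 3, "dp": [0, 0, -0.62], "spin": 0},
  {"hand": 3, "dp": [0, 0, -0.68], "spin": 0},
  {"hand": 3, "dp": [0, 0, -0.68], "spin": 0},
  {"hand": 3, "dp": [0, 0, -0.68], "spin": 0},
  {"hand": 3, "dp": [0, 0, -0.68], "spin": 0},
])

```text
time: 12.95
ee_pos: [0.5996, 0.2079, 0.2375]
eef_rot: [0.642, 0.767, -0.001, -0.0]
ft_force: [-0.6, -0.6, -1.9]
width: 0.0083
grip_force: 25.0
```

```bash
python3 -c "
from h import *
delta([.5282,-.2332,.24],-10)"
```

```text
t 12.95 dp [-1.6868 -0.591  -0.0082] spin 0.1117 j7 -0.13825674560908183
```

Emit:
carry_out([
  {"hand": 3, "dp": [-0.05, -0.02, 0], "spin": 0.003},
  {"hand": 3, "dp": [-0.15, -0.05, 0], "spin": 0.01},
  {"hand": 3, "dp": [-0.25, -0.09, 0], "spin": 0.017},
  {"hand": 3, "dp": [-0.35, -0.12, 0], "spin": 0.023},
  {"hand": 3, "dp": [-0.45, -0.16, 0], "spin": 0.03},
  {"hand": 3, "dp": [-0.55, -0.19, 0], "spin": 0.036},
  {"hand": 3, "dp": [-0.65, -0.23, 0], "spin": 0.043},
  {"hand": 3, "dp": [-0.75, -0.26, 0], "spin": 0.05},
  {"hand": 3, "dp": [-0.85, -0.3, 0], "spin": 0.056},
  {"hand": 3, "dp": [-0.9, -0.32, 0], "spin": 0.06},
  {"hand": 3, "dp": [-0.9, -0.32, 0], "spin": 0.06},
  {"hand": 3, "dp": [-0.9, -0.32, 0], "spin": 0.06},
])

```text
time: 14.15
ee_pos: [0.5611, -0.0267, 0.2388]
eef_rot: [0.711, 0.703, 0.0, -0.0]
ft_force: [0.3, 1.2, -2.4]
width: 0.0077
grip_force: 25.0
```

```bash
python3 -c "
from h import *
delta([.5282,-.2332,.24],-10)"
```

```text
t 14.15 dp [-0.8273 -0.1222 -0.0056] spin 0.052 j7 0.035548462921307616
```

Emit:
carry_out([
  {"hand": 3, "dp": [-0.05, -0.01, 0], "spin": 0.003},
  {"hand": 3, "dp": [-0.15, -0.02, 0], "spin": 0.01},
  {"hand": 3, "dp": [-0.25, -0.035, 0], "spin": 0.016},
  {"hand": 3, "dp": [-0.35, -0.05, 0], "spin": 0.022},
  {"hand": 3, "dp": [-0.45, -0.065, 0], "spin": 0.028},
  {"hand": 3, "dp": [-0.55, -0.08, 0], "spin": 0.035},
  {"hand": 3, "dp": [-0.65, -0.095, 0], "spin": 0.041},
  {"hand": 3, "dp": [-0.75, -0.11, 0], "spin": 0.047},
  {"hand": 3, "dp": [-0.8, -0.118, 0], "spin": 0.05},
  {"hand": 3, "dp": [-0.827, -0.122, 0], "spin": 0.052},
  {"hand": 3, "dp": [-0.827, -0.122, 0], "spin": 0.052},
  {"hand": 3, "dp": [-0.827, -0.122, 0], "spin": 0.052},
  {"hand": 3, "dp": [-0.827, -0.122, 0], "spin": 0.052},
])

```text
time: 15.45
ee_pos: [0.5284, -0.2327, 0.2387]
eef_rot: [0.766, 0.643, 0.0, -0.0]
ft_force: [-0.2, 0.4, -1.2]
width: 0.0081
grip_force: 25.0
```

```bash
python3 -c "
from h import *
for i in range(3):
  camera('wrist');delta([.5282,-.2332,.183],-10)
print(read_state()['width'])"
```

```text
t 15.5 dp [-2.000e-03 -2.000e-04  2.228e-01] spin 0.0003 j7 0.28882609158458133
t 15.55 dp [-0.0011 -0.      0.223 ] spin 0.0002 j7 0.288889765143879
t 15.6 dp [-3.00e-04  1.00e-04  2.23e-01] spin 0.0001 j7 0.28893874665968355
0.008388580170291666
```

Emit:
carry_out([
  {"hand": 3, "dp": [0, 0, 0.05], "spin": 0},
  {"hand": 3, "dp": [0, 0, 0.1], "spin": 0},
  {"hand": 3, "dp": [0, 0, 0.15], "spin": 0},
  {"hand": 3, "dp": [0, 0, 0.19], "spin": 0},
  {"hand": 3, "dp": [0, 0, 0.21], "spin": 0},
  {"hand": 3, "dp": [0, 0, 0.22], "spin": 0},
  {"hand": 3, "dp": [0, 0, 0.23], "spin": 0},
  {"hand": 3, "dp": [0, 0, 0.24], "spin": 0},
  {"hand": 3, "dp": [0, 0, 0.25], "spin": 0},
  {"hand": 3, "dp": [0, 0, 0.26], "spin": 0},
  {"hand": 3, "dp": [0, 0, 0.26], "spin": 0},
])

```text
time: 16.7
ee_pos: [0.5278, -0.2338, 0.1735]
eef_rot: [0.766, 0.642, -0.0, -0.0]
ft_force: [-0.6, 0.0, -1.0]
width: 0.0084
grip_force: 25.0
```

Emit:
carry_out([
  {"hand": 3, "dp": [0, 0, 0.01], "spin": 0},
  {"hand": 3, "dp": [0, 0, 0.02], "spin": 0},
  {"hand": 3, "dp": [0, 0, 0.03], "spin": 0},
  {"hand": 3, "dp": [0, 0, 0.04], "spin": 0},
  {"hand": 3, "dp": [0, 0, 0.04], "spin": 0},
])

```text
time: 17.2
ee_pos: [0.5277, -0.2338, 0.1633]
eef_rot: [0.766, 0.642, -0.0, -0.0]
ft_force: [0.5, -0.6, -1.7]
width: 0.0083
grip_force: 25.0
```

The bottom is in the straight channel with no side force. I'll continue down past the spring.

Emit:
carry_out([
  {"hand": 3, "dp": [0, 0, 0.008], "spin": 0},
  {"hand": 3, "dp": [0, 0, 0.016], "spin": 0},
  {"hand": 3, "dp": [0, 0, 0.024], "spin": 0},
  {"hand": 3, "dp": [0, 0, 0.032], "spin": 0},
  {"hand": 3, "dp": [0, 0, 0.04], "spin": 0},
  {"hand": 3, "dp": [0, 0, 0.04], "spin": 0},
])

```text
time: 17.8
ee_pos: [0.5278, -0.2338, 0.1534]
eef_rot: [0.766, 0.642, -0.0, -0.0]
ft_force: [0.1, -0.2, -1.9]
width: 0.008
grip_force: 25.0
```

Emit:
carry_out([
  {"hand": 3, "dp": [0, 0, 0.008], "spin": 0},
  {"hand": 3, "dp": [0, 0, 0.016], "spin": 0},
  {"hand": 3, "dp": [0, 0, 0.024], "spin": 0},
  {"hand": 3, "dp": [0, 0, 0.032], "spin": 0},
  {"hand": 3, "dp": [0, 0, 0.04], "spin": 0},
  {"hand": 3, "dp": [0, 0, 0.04], "spin": 0},
])

```text
time: 18.4
ee_pos: [0.5284, -0.234, 0.1439]
eef_rot: [0.766, 0.643, 0.0, 0.0]
ft_force: [2.5, -0.6, -1.2]
width: 0.0082
grip_force: 25.0
```

Emit:
carry_out([
  {"hand": 3, "dp": [0, 0, 0.008], "spin": 0},
  {"hand": 3, "dp": [0, 0, 0.016], "spin": 0},
  {"hand": 3, "dp": [0, 0, 0.024], "spin": 0},
  {"hand": 3, "dp": [0, 0, 0.032], "spin": 0},
  {"hand": 3, "dp": [0, 0, 0.04], "spin": 0},
  {"hand": 3, "dp": [0, 0, 0.04], "spin": 0},
])

```text
time: 19.0
ee_pos: [0.5282, -0.2339, 0.1336]
eef_rot: [0.766, 0.642, 0.0, 0.0]
ft_force: [4.6, -1.2, 0.7]
width: 0.0086
grip_force: 25.1
```

Emit:
carry_out([
  {"hand": 3, "dp": [0, 0, 0.006], "spin": 0},
  {"hand": 3, "dp": [0, 0, 0.012], "spin": 0},
  {"hand": 3, "dp": [0, 0, 0.018], "spin": 0},
  {"hand": 3, "dp": [0, 0, 0.024], "spin": 0},
  {"hand": 3, "dp": [0, 0, 0.03], "spin": 0},
  {"hand": 3, "dp": [0, 0, 0.036], "spin": 0},
  {"hand": 3, "dp": [0, 0, 0.04], "spin": 0},
  {"hand": 3, "dp": [0, 0, 0.04], "spin": 0},
])

```text
time: 19.8
ee_pos: [0.5282, -0.2338, 0.1236]
eef_rot: [0.766, 0.642, 0.0, 0.0]
ft_force: [6.6, -1.3, 1.9]
width: 0.0082
grip_force: 25.1
```

Emit:
carry_out([
  {"hand": 3, "dp": [0, 0, 0.003], "spin": 0},
  {"hand": 3, "dp": [0, 0, 0.006], "spin": 0},
  {"hand": 3, "dp": [0, 0, 0.009], "spin": 0},
  {"hand": 3, "dp": [0, 0, 0.012], "spin": 0},
  {"hand": 3, "dp": [0, 0, 0.012], "spin": 0},
])

```text
time: 20.3
ee_pos: [0.5282, -0.2338, 0.1207]
eef_rot: [0.766, 0.643, 0.0, 0.0]
ft_force: [5.0, -0.8, 1.1]
width: 0.0081
grip_force: 25.0
```

I'm reducing the grip to 12 N so the pads would slip before the bar could be overloaded, then feeling downwards.

Emit:
carry_out([
  {"hand": 3, "dp": [0, 0, 0], "spin": 0},
  {"hand": 3, "dp": [0, 0, 0.002], "spin": 0},
  {"hand": 3, "dp": [0, 0, 0.004], "spin": 0},
  {"hand": 3, "dp": [0, 0, 0.006], "spin": 0},
  {"hand": 3, "dp": [0, 0, 0.006], "spin": 0},
], force=12)

```text
time: 20.8
ee_pos: [0.5279, -0.2339, 0.1192]
eef_rot: [0.766, 0.642, -0.0, -0.0]
ft_force: [4.8, 0.3, 3.0]
width: 0.0087
grip_force: 12.0
```

Emit:
carry_out([
  {"hand": 3, "dp": [0, 0, 0.002], "spin": 0},
  {"hand": 3, "dp": [0, 0, 0.004], "spin": 0},
  {"hand": 3, "dp": [0, 0, 0.006], "spin": 0},
  {"hand": 3, "dp": [0, 0, 0.006], "spin": 0},
])

```text
time: 21.2
ee_pos: [0.5279, -0.2339, 0.1177]
eef_rot: [0.766, 0.642, -0.0, -0.0]
ft_force: [4.0, -0.2, 2.8]
width: 0.0085
grip_force: 12.0
```

Emit:
carry_out([
  {"hand": 3, "dp": [0, 0, 0.002], "spin": 0},
  {"hand": 3, "dp": [0, 0, 0.004], "spin": 0},
  {"hand": 3, "dp": [0, 0, 0.006], "spin": 0},
  {"hand": 3, "dp": [0, 0, 0.006], "spin": 0},
])

```text
time: 21.6
ee_pos: [0.5279, -0.2339, 0.1162]
eef_rot: [0.766, 0.642, -0.0, -0.0]
ft_force: [5.5, -1.0, 2.8]
width: 0.0085
grip_force: 12.0
```

Emit:
carry_out([
  {"hand": 3, "dp": [0, 0, 0.002], "spin": 0},
  {"hand": 3, "dp": [0, 0, 0.004], "spin": 0},
  {"hand": 3, "dp": [0, 0, 0.004], "spin": 0},
])

```text
time: 21.9
ee_pos: [0.5279, -0.2339, 0.1152]
eef_rot: [0.766, 0.642, -0.0, -0.0]
ft_force: [5.8, -0.8, 3.5]
width: 0.0087
grip_force: 12.0
```

Emit:
carry_out([
  {"hand": 3, "dp": [0, 0, 0.002], "spin": 0},
  {"hand": 3, "dp": [0, 0, 0.004], "spin": 0},
  {"hand": 3, "dp": [0, 0, 0.004], "spin": 0},
])

```text
time: 22.2
ee_pos: [0.5279, -0.2339, 0.1142]
eef_rot: [0.766, 0.642, 0.0, -0.0]
ft_force: [4.4, -0.4, 2.6]
width: 0.0087
grip_force: 12.0
```

Emit:
carry_out([
  {"hand": 3, "dp": [0, 0, 0.002], "spin": 0},
  {"hand": 3, "dp": [0, 0, 0.004], "spin": 0},
  {"hand": 3, "dp": [0, 0, 0.004], "spin": 0},
])

```text
time: 22.5
ee_pos: [0.528, -0.2339, 0.1132]
eef_rot: [0.766, 0.642, 0.0, -0.0]
ft_force: [5.3, -1.5, 2.6]
width: 0.0084
grip_force: 12.0
```

Emit:
carry_out([
  {"hand": 3, "dp": [0, 0, 0.002], "spin": 0},
  {"hand": 3, "dp": [0, 0, 0.004], "spin": 0},
  {"hand": 3, "dp": [0, 0, 0.004], "spin": 0},
])

```text
time: 22.8
ee_pos: [0.528, -0.2339, 0.1122]
eef_rot: [0.766, 0.642, 0.0, 0.0]
ft_force: [5.3, -0.8, 3.1]
width: 0.0086
grip_force: 12.0
```

Emit:
carry_out([
  {"hand": 3, "dp": [0, 0, 0.002], "spin": 0},
  {"hand": 3, "dp": [0, 0, 0.004], "spin": 0},
  {"hand": 3, "dp": [0, 0, 0.004], "spin": 0},
])

```text
time: 23.1
ee_pos: [0.528, -0.2339, 0.1112]
eef_rot: [0.766, 0.642, 0.0, 0.0]
ft_force: [4.8, -1.0, 2.5]
width: 0.0084
grip_force: 12.0
```

Emit:
carry_out([
  {"hand": 3, "dp": [0, 0, 0.002], "spin": 0},
  {"hand": 3, "dp": [0, 0, 0.004], "spin": 0},
  {"hand": 3, "dp": [0, 0, 0.004], "spin": 0},
])

```text
time: 23.4
ee_pos: [0.528, -0.2339, 0.1102]
eef_rot: [0.766, 0.642, 0.0, 0.0]
ft_force: [4.5, -0.6, 3.0]
width: 0.0084
grip_force: 12.0
```

Emit:
carry_out([
  {"hand": 3, "dp": [0, 0, 0.002], "spin": 0},
  {"hand": 3, "dp": [0, 0, 0.004], "spin": 0},
  {"hand": 3, "dp": [0, 0, 0.004], "spin": 0},
])

```text
time: 23.7
ee_pos: [0.528, -0.2339, 0.1092]
eef_rot: [0.766, 0.642, 0.0, 0.0]
ft_force: [4.7, -1.2, 2.9]
width: 0.0083
grip_force: 12.0
```

Emit:
carry_out([
  {"hand": 3, "dp": [0, 0, 0.002], "spin": 0},
  {"hand": 3, "dp": [0, 0, 0.004], "spin": 0},
  {"hand": 3, "dp": [0, 0, 0.004], "spin": 0},
])

```text
time: 24.0
ee_pos: [0.528, -0.2339, 0.1082]
eef_rot: [0.766, 0.642, 0.0, 0.0]
ft_force: [5.7, -0.4, 3.0]
width: 0.0088
grip_force: 12.0
```

Emit:
carry_out([
  {"hand": 3, "dp": [0, 0, 0.002], "spin": 0},
  {"hand": 3, "dp": [0, 0, 0.004], "spin": 0},
  {"hand": 3, "dp": [0, 0, 0.004], "spin": 0},
])

```text
time: 24.3
ee_pos: [0.528, -0.2339, 0.1072]
eef_rot: [0.766, 0.642, 0.0, 0.0]
ft_force: [5.3, -1.3, 3.2]
width: 0.0084
grip_force: 12.0
```

Emit:
carry_out([
  {"hand": 3, "dp": [0, 0, 0.002], "spin": 0},
  {"hand": 3, "dp": [0, 0, 0.004], "spin": 0},
  {"hand": 3, "dp": [0, 0, 0.004], "spin": 0},
])

```text
time: 24.6
ee_pos: [0.528, -0.2339, 0.1062]
eef_rot: [0.766, 0.642, 0.0, 0.0]
ft_force: [5.4, -0.9, 2.3]
width: 0.0082
grip_force: 12.0
```

Emit:
carry_out([
  {"hand": 3, "dp": [0, 0, 0.002], "spin": 0},
  {"hand": 3, "dp": [0, 0, 0.004], "spin": 0},
  {"hand": 3, "dp": [0, 0, 0.004], "spin": 0},
])

```text
time: 24.9
ee_pos: [0.5281, -0.2339, 0.1052]
eef_rot: [0.766, 0.642, 0.0, 0.0]
ft_force: [5.8, -0.3, 2.4]
width: 0.0084
grip_force: 12.0
```

Emit:
carry_out([
  {"hand": 3, "dp": [0, 0, 0.002], "spin": 0},
  {"hand": 3, "dp": [0, 0, 0.004], "spin": 0},
  {"hand": 3, "dp": [0, 0, 0.004], "spin": 0},
])

```text
time: 25.2
ee_pos: [0.5282, -0.2339, 0.1044]
eef_rot: [0.766, 0.642, 0.0, 0.0]
ft_force: [5.9, -0.8, 4.4]
width: 0.0083
grip_force: 12.0
```

Emit:
carry_out([
  {"hand": 3, "dp": [0, 0, 0.002], "spin": 0},
  {"hand": 3, "dp": [0, 0, 0.004], "spin": 0},
  {"hand": 3, "dp": [0, 0, 0.004], "spin": 0},
])

```text
time: 25.5
ee_pos: [0.5285, -0.234, 0.1042]
eef_rot: [0.766, 0.642, 0.001, 0.0]
ft_force: [3.9, 0.2, 10.3]
width: 0.0082
grip_force: 12.0
```

The bottom is felt: the force jumps at TCP z≈0.104. I'll press a touch more to seat it evenly, then release.

Emit:
carry_out([
  {"hand": 3, "dp": [0, 0, 0.001], "spin": 0},
  {"hand": 3, "dp": [0, 0, 0.002], "spin": 0},
  {"hand": 3, "dp": [0, 0, 0.002], "spin": 0},
])

```text
time: 25.8
ee_pos: [0.5286, -0.2341, 0.1041]
eef_rot: [0.766, 0.642, 0.001, 0.001]
ft_force: [1.8, 0.4, 15.0]
width: 0.0086
grip_force: 12.0
```

Emit:
carry_out([
  {"hand": 12, "dp": [0, 0, 0], "spin": 0},
  {"hand": 16, "dp": [0, 0, 0], "spin": 0},
  {"hand": 22, "dp": [0, 0, 0], "spin": 0},
  {"hand": 26, "dp": [0, 0, 0], "spin": 0},
  {"hand": 26, "dp": [0, 0, 0], "spin": 0},
  {"hand": 26, "dp": [0, 0, -0.05], "spin": 0},
  {"hand": 26, "dp": [0, 0, -0.15], "spin": 0},
  {"hand": 26, "dp": [0, 0, -0.3], "spin": 0},
  {"hand": 26, "dp": [0, 0, -0.45], "spin": 0},
  {"hand": 26, "dp": [0, 0, -0.6], "spin": 0},
  {"hand": 26, "dp": [0, 0, -0.6], "spin": 0},
  {"hand": 26, "dp": [0, 0, -0.6], "spin": 0},
  {"hand": 26, "dp": [0, 0, -0.6], "spin": 0},
  {"hand": 26, "dp": [0, 0, -0.6], "spin": 0},
])

```text
time: 27.2
ee_pos: [0.5274, -0.2337, 0.2517]
eef_rot: [0.766, 0.642, -0.001, -0.001]
ft_force: [-0.3, -0.7, -0.3]
width: 0.0259
grip_force: 0.0
```

```bash
python3 - <<'E'
from h import *
# numeric check without viewing: predicted ceramic top corners vs edges in the side/scene pictures
a=camera("scene");b0=cv2.imread("pics/a0.png")[:,:,::-1]
d=np.abs(a.astype(int)-b0).sum(2)>60
A=get_calibration("scene")
L=np.array([(x,y,z) for x in(.00425,-.00425) for y in(-.05,.05) for z in (.1354,.06)])
X=place([.5284,-.2318,np.radians(-10)],L);print(P(A,X).round(1).tolist())
ys,xs=np.nonzero(d[205:300,50:170]);print("changed",xs.min()+50,xs.max()+50,ys.min()+205,ys.max()+205)
for r in range(205,250,2):
    x=np.nonzero(d[r,50:170])[0]+50
    if len(x):print(r,x.min(),x.max(),len(x))
print(read_state()["ft_force"])
E
```

```text
[[65.6, 226.5], [77.6, 253.7], [119.9, 217.4], [128.4, 244.5], [66.2, 223.5], [78.1, 250.7], [120.0, 214.6], [128.5, 241.7]]
changed 65 169 206 299
207 159 164 6
209 160 169 10
211 159 169 11
213 158 169 12
215 157 169 13
217 113 169 22
219 102 169 35
221 90 169 58
223 77 169 72
225 67 169 83
227 65 169 86
229 66 168 86
231 67 169 79
233 69 169 48
235 71 169 32
237 72 167 29
239 78 169 34
241 79 168 46
243 80 167 42
245 80 168 42
247 82 167 32
249 80 169 45
[ 0.37263359 -0.490304    0.07082969]
```

The cassette's top edge in the scene image runs from (65,226) to about (115,217), matching the predicted seated pose. The gripper is clear, so I'm handing in.

```bash
python3 -c "
from bench import *
print(close_job())"
```

```text
the job is handed in; nothing more can be done
None
```

I set the cassette upright in both side channels, seated it on the sealing bar (about 12 N at the final press, by my estimate), released it and handed the job in at about 27 s. It did slip from my first light grip and drop onto the bench beside the rack before I picked it up again.

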